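# Lever up the lid of a grounds trap

### The job

Open up the steel grounds trap: with the fingertips push the thumb post of the red hold-down clamp round until the clamp is right off the lid, then press the yellow handle of the pry bar steadily down so that the bar lifts the front edge of the heavy lid at least 30 mm, without ever letting it drop. Keep pressing: the program finishes while the fingers hold the handle down and the lid up. Do not touch the lid itself, keep the bar seated in its wooden block without picking it up, and leave everything else on the bench as it stands.

Things in the scene. Friction and masses are not known exactly. Their poses are not given: they have to be found in the camera images.
- clamp_pivot (a point): The axis (vertical) of the red hold-down clamp: the point on it level with the top face of the strap, 107 mm above the bench. It stands 27 mm in front of the lid's front edge. The clamp is a strap 18 mm wide that reaches 58 mm from the axis over the lid.
- clamp_post (a point): Middle of the clamp's black upright thumb post (14 mm diameter, 30 mm tall, standing on the strap from 107 to 137 mm above the bench, 42 mm out from clamp_pivot). Push it sideways, away from the pry bar; it then swings round the pivot, off the lid. A push of about 1.5 N moves it, and it stays where it is left.
- clamp (a joint): Angle of the clamp (rad): 0 = pointing straight in over the lid, grows as it swings away from the pry bar, to its stop at 1.75. Its strap is clear of the lid from about 1.25. While it is over the lid, the lid cannot rise.
- lid_edge (a point): Middle of the lid's front edge (yellow stripe), on its top face. The lid is a flat steel plate 260 mm wide, 245 mm from front edge to hinge, 5 mm thick, about 4 kg, its top at 97 mm above the bench when shut; its edge overhangs the tank's front wall by 30 mm, and the bar's toe lies under that lip.
- lid (a joint): Angle of the lid about the hinge along its back edge (rad): 0 shut, grows as it rises; 0.123 is 30 mm at the front edge. The lid falls shut again when the bar is let go.
- bar_grip (a point): Where to press: the middle of the top face of the pry bar's yellow handle (handle 125 mm long, 36 mm wide, 27 mm thick, with this point 46 mm from its end). The bar is loose, 351 mm long in all, about 0.75 kg; it rests over the block with the handle up, about 170 mm above the bench here. Pressed straight down it tips about bar_heel; 30 mm of lid takes about 80 mm of travel here and 5 to 12 N. The handle's end meets the bench after about 130 mm.
- bar_heel (a point): Point of the bar's underside that rests on the block's steel round at the start, about 100 mm above the bench: the fulcrum, on the bar's centre line, 215 mm from bar_grip.
- bar_toe (a point): Tip of the bar's flat toe (32 mm wide), on its top face, under the lid's lip, 88 mm beyond bar_heel. Handle, heel and toe lie on one line seen from above.
- block: Notched hardwood fulcrum block screwed to the bench, 56 mm along the bar, 84 mm across it, 108 mm tall at its cheeks; origin under its centre, on the bench. x axis runs along the bar towards the lid. The cheeks stand 3 mm clear of the bar on either side.
- tank: The grounds trap: a fixed low stainless tank, 215 mm deep (along its x) and 240 mm wide, 92 mm tall; origin on the bench 135 mm behind the lid's front edge and 110 mm in front of the hinge; its x axis runs away from the block towards the hinge, parallel to the bar. The clamp is on its front, 90 mm to the +y side of its centre line, so 76 to 104 mm beside the bar's line.
- pitcher: Bystander, to be left alone: steel milk pitcher, an upright open jug about 80 mm across and 95 mm tall with a bail handle; origin under its centre.
- screwdriver: Bystander, to be left alone: screwdriver with a red handle, 190 mm long, lying on the bench; origin under its centre.
- portafilter: Bystander, to be left alone: coffee portafilter with a black handle, lying on the bench, about 200 mm long and 38 mm tall; origin under the middle of its cup.
- tamper: Bystander, to be left alone: dark wooden tamper standing upright, 58 mm across and 85 mm tall; origin under its centre.
- wrench: Bystander, to be left alone: steel wrench, 200 mm long, lying on the bench; origin under its centre.
- descaler: Bystander, to be left alone: blue jar with a white cap, 72 mm across and 140 mm tall; origin under its centre.
- mug: Bystander, to be left alone: white ceramic mug, 82 mm across and 92 mm tall; origin under its centre.
Mind the look-alikes: they are no part of the job. Leave any orange or turquoise look-alike of the block alone.

How it is judged:
By the outcome, as a careful person would: the job done as asked, in the order asked, and still so for the second after the job is handed in, while the arm keeps its last pose, push and grip.
It also fails if it takes over 56 s, if anything falls off the work surface, if the arm or the gripper's body presses on something with over 40 N, if the wrist force passes 120 N, or if a joint passes its speed limit or range.

### The arm

A 6-joint arm with a two-finger parallel gripper is mounted at the origin on the work surface. World frame = base frame: x ahead of the robot, y to its left, z up, the work surface at z = 0. Lengths are in m, angles in rad, forces in N, time in s.
With the tool pointing down it reaches from about 0.275 to 0.975 m from the base axis. Payload 8.4 kg.
Tool frame: the origin (TCP) lies midway between the tips of the shut fingers; the grasp point (between the pads) lies 19 mm behind it (arm.grip_depth is the distance from the TCP to the grasp point, in m); z points along the fingers, y is the line along which they close (so a half turn about z gives the same grasp; the last joint's range is limited). The gripper opens to 92 mm and grips with 3 to 60 N. Pads are 20 mm wide; open, the fingers measure 128 mm over their backs; the gripper's body (75 mm by 189 mm) begins 69 mm behind the grasp point.
Start: joints at [1.273, 0.353, 1.633, -0, 1.155, -0.002], TCP at [0.182, 0.598, 0.215] pointing down, gripper open.
Joint ranges: [-2.63, 2.63], [-0.92, 2.1], [0.06, 2.66], [-1.3, 4.44], [0, 2.69], [-3.02, 3.02]. Speed limits (rad/s): [2.22, 2.22, 2.79, 3.14, 3.14, 3.14].

### API

Orientations are given as a unit quaternion [x, y, z, w].
In Python, from cell import arm gives the robot as it stands.
- The arm moves only by the tool move_arm, never from a script. Its argument "increments" is a list of rows, each a list of 3 entries, a list of its own where there are three numbers: the gripper's target within -1 to 1 (fully open at 1, half-way at 0, shut at -1), then the shift along the tool's x, y, z in m, then the turn about the tool's z in degrees. In form: [[gripper, [tx, ty, tz], spin], ...]. A call has exactly 8 rows; each row is the pose to reach, as a shift and turn from the pose commanded when the call began, along the tool's axes at that moment; what a row does not reach only later rows make up. A row lasts 1/8 s, in which the tool goes at most 62.5 mm and 10.7 degrees, less where a joint would pass 70% of its speed; a pose out of reach is approached as far as the arm can. A call with a gripper value outside its range is refused whole. The fingers move at their own pace and stop on an object; "newtons" is the grip in N (left out, the last holds). Time passes only in rows, so rows that repeat a pose let the fingers close, or fill a call up. It gives the time, the measured TCP pose, the force, the opening and the grip force at its end, in the units of the state.
- arm.observe(): the state, without advancing time (a new reading comes with each control period).
- arm.camera(name): name is "scene" or "top" or "wrist"; returns the picture (384x512x3 uint8, red, green, blue); there is no depth.
- arm.camera_model(name): a dict with "mtx" (3x3 intrinsics, pixels), "rvec" (rotation vector, rad) and "tvec" (3), from world to camera coordinates, as OpenCV has them. Camera axes: x right, y down, z forward; pixel columns grow to the right and rows downward; lengths in m; the calibration is good to about 2 mm. The wrist camera is an equidistant fisheye: a pixel r from the principal point sees the ray r / f radians off the axis. A picture is of the moment at which its call begins: read the wrist's pose just before it. camera_model takes no time and is no camera call; for the wrist camera it gives the pose at the moment of the call.
- arm.sign_off(): hands the job in; it is judged then, once.
The state is a dict: "clock": time; "qpos": joint angles; "joint_vel": joint speeds; "joint_torque": joint torques, N m; "tcp_pos": TCP position; "tool_rot": TCP orientation; "contact_force": force on the tool from outside, world axes, zero at the start; "wrist_torque": the same for the moment, N m; "opening": finger opening in m; "gripper_force": force on a finger pad.
Only numpy, scipy, OpenCV 4.12 (cv2) and the standard library are available. Lean on these libraries where they do the work, as an engineer would, in place of code of your own. Each camera call takes 0.05 s, during which the arm holds its last target. There are 200 camera calls.

## Working session

There is one attempt and no reset: what is moved stays moved. The work goes in short steps, Python scripts to look and compute and a tool call to move; the robot and the scene stay as the last step left them, time stands still between calls to the robot, and variables do not carry over. Pictures are saved under pics/ and viewed, at most 10 in all, crops included, and the job is handed in when it is done.

Besides the shell and the picture viewer there is one more tool, called as name(argument=value, ...) on one line, values as JSON. move_arm: Moves the arm, as the interface text tells. Its arguments: {"type":"object","properties":{"increments":{"type":"array"},"newtons":{"type":"number"}},"required":["increments"]}

```bash
mkdir -p pics; ls
python3 - <<'E'
from cell import arm
import cv2,numpy as np
a=arm.camera("scene");b=arm.camera("top")
cv2.imwrite("pics/s.png",cv2.resize(a[:,:,::-1],(800,600)));cv2.imwrite("pics/t.png",cv2.resize(b[:,:,::-1],(800,600)))
np.save("s.npy",a);np.save("t.npy",b)
for n in("scene","top"):print(arm.camera_model(n))
s=arm.observe();print(s)
E
```

```text
pics
{'mtx': array([[350.36016291,   0.        , 249.83746773],
       [  0.        , 350.36016291, 189.5346742 ],
       [  0.        ,   0.        ,   1.        ]]), 'rvec': array([ 1.67937434,  1.70362028, -0.82287975]), 'tvec': array([ 0.00337635, -0.24060533,  1.6721637 ])}
{'mtx': array([[410.82586219,   0.        , 256.28574367],
       [  0.        , 410.82586219, 194.5244122 ],
       [  0.        ,   0.        ,   1.        ]]), 'rvec': array([ 2.14117331, -2.12586906,  0.18692805]), 'tvec': array([0.00368273, 0.54604682, 1.20847089])}
{'clock': 0.1, 'qpos': array([ 1.27254423e+00,  3.53573418e-01,  1.63406079e+00,  1.13456741e-05,
        1.15518844e+00, -2.40612207e-03]), 'joint_vel': array([-1.27018210e-04, -2.09724296e-03, -2.13752910e-04,  7.35694665e-05,
        4.18084954e-04,  8.62118593e-04]), 'joint_torque': array([ 3.79602152e-04, -5.94904518e+01, -3.34930944e+01,  6.97628874e-02,
        1.83907512e-02,  6.05473772e-06]), 'tcp_pos': array([0.18208777, 0.5974227 , 0.21394174]), 'tool_rot': array([ 1.47386362e-01,  9.89078805e-01, -6.07286717e-04, -9.72345383e-05]), 'contact_force': array([-0.29457265, -0.03111132, -0.35208796]), 'wrist_torque': array([-0.06475121,  0.0050615 ,  0.0117344 ]), 'gripper_force': 0.0, 'opening': 0.09180174541154514}
```

View pics/s.png

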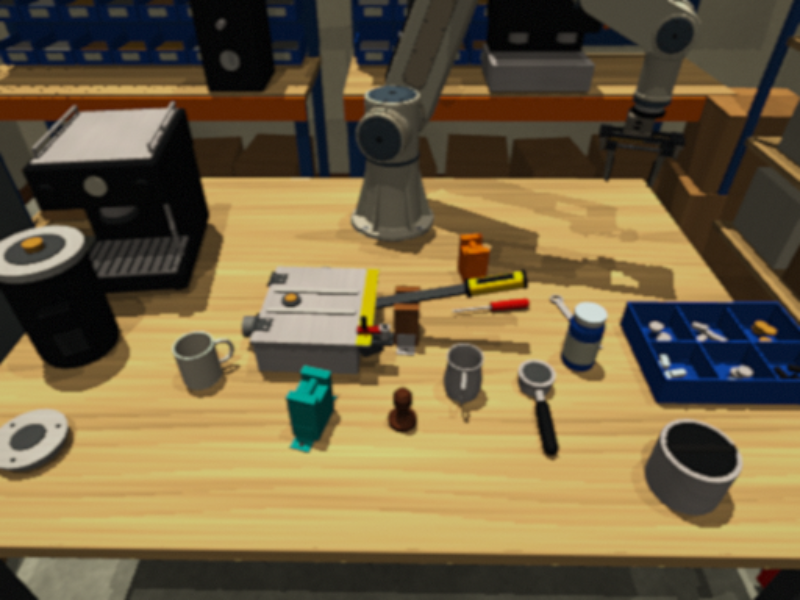

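View pics/t.png

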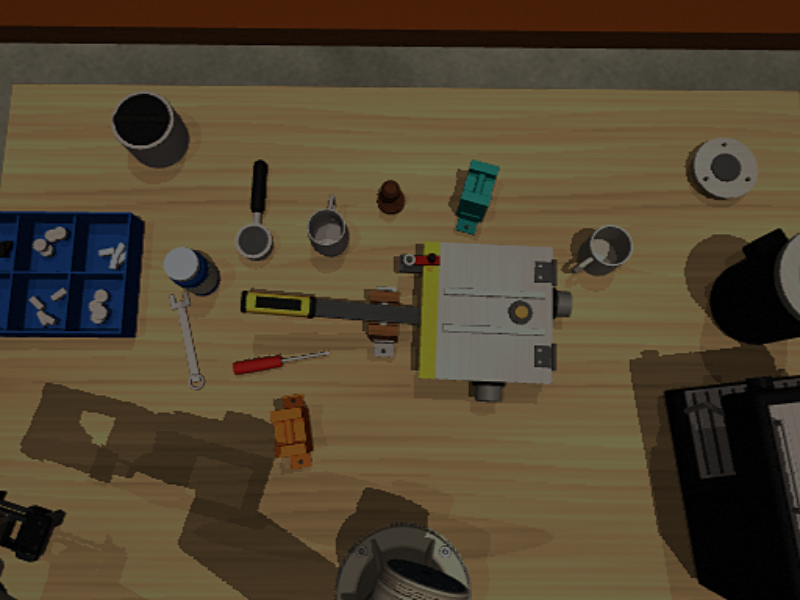

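The candidates for the parts I need, in the 800x600 top view:
- **Clamp:** the red strap with its black post at (433,259). Other red: the screwdriver at (258,365).
- **Handle:** the yellow bar handle at (278,304). Other yellow: the lid stripe at (430,310).
- **Block:** the brown one at (383,315). Look-alikes: orange at (292,432) and turquoise at (478,190).
- **Black post look-alikes:** the lid knob at (520,312) and the tamper at (390,195).

By the description I choose the post at (433,259), the yellow handle at (278,304) and the brown block.

```bash
cat > h.py <<'E'
import numpy as np,cv2
from cell import arm
def ray(n,px):
    m=arm.camera_model(n);R=cv2.Rodrigues(m["rvec"])[0]
    p=cv2.undistortPoints(np.float64([[px]]),m["mtx"],None)[0,0]
    return -R.T@m["tvec"],R.T@np.r_[p,1]
def onz(n,px,z):
    c,d=ray(n,px);return (c+d*(z-c[2])/d[2]).round(4)
def proj(n,P):
    m=arm.camera_model(n);return cv2.projectPoints(np.float64([P]),m["rvec"],m["tvec"],m["mtx"],None)[0][0,0].round(1)
E
python3 - <<'E'
from h import *
t=np.load("t.npy");hsv=cv2.cvtColor(t,cv2.COLOR_RGB2HSV)
y=cv2.inRange(hsv,(24,150,90),(34,255,255));r=cv2.inRange(hsv,(0,180,80),(6,255,255))|cv2.inRange(hsv,(174,180,80),(180,255,255))
for nm,m in(("y",y),("r",r)):
    n,l,st,c=cv2.connectedComponentsWithStats(m)
    for i in range(1,n):
        if st[i,4]>20: print(nm,st[i],c[i].round(1),cv2.minAreaRect(np.argwhere(l==i)[:,::-1].astype(np.float32)))
S=1/1.5625
for nm,px,z in(("pivot",(408,259),.107),("post",(433,258),.137),("gripend",(243,303),.17),("gripfront",(315,305),.15),("edgeN",(432,243),.097),("edgeF",(427,378),.097)):
    print(nm,onz("top",np.array(px)*S,z))
for x in ("pitcher",(328,232)),("tamper",(390,198)),("turq",(478,175)),("portaf",(255,240)),("desc",(186,265)):print(x[0],onz("top",np.array(x[1])*S,.09))
c=t[140:230,140:300,::-1];cv2.imwrite("pics/c.png",cv2.resize(c,(800,450),interpolation=2))
E
```

```text
y [271 154  10  10  75] [275.7 158.3] ((275.79266357421875, 158.3658447265625), (9.386679649353027, 8.282365798950195), 6.340191841125488)
y [268 170  13  73 688] [274.1 206. ] ((274.04248046875, 205.85342407226562), (9.771078109741211, 72.09871673583984), 2.12109637260437)
y [158 188  40  13 194] [177.  194.5] ((177.50636291503906, 193.92051696777344), (39.673248291015625, 10.765605926513672), 4.573921203613281)
r [266 164   9   5  39] [269.4 166.1] ((270.0, 166.0), (8.0, 4.0), 0.0)
r [149 228  31  11 195] [163.6 233.1] ((163.85134887695312, 233.1081085205078), (6.411561012268066, 30.57821273803711), 80.53767395019531)
pivot [ 0.6216 -0.0059  0.107 ]
post [ 0.6165 -0.0513  0.137 ]
gripend [0.5243 0.285  0.17  ]
gripfront [0.5251 0.1609 0.15  ]
edgeN [ 0.6558 -0.0517  0.097 ]
edgeF [ 0.3994 -0.0421  0.097 ]
pitcher [0.678  0.1481 0.09  ]
tamper [0.7473 0.0294 0.09  ]
turq [ 0.7957 -0.1422  0.09  ]
portaf [0.6609 0.2876 0.09  ]
desc [0.6107 0.4167 0.09  ]
```

View pics/c.png

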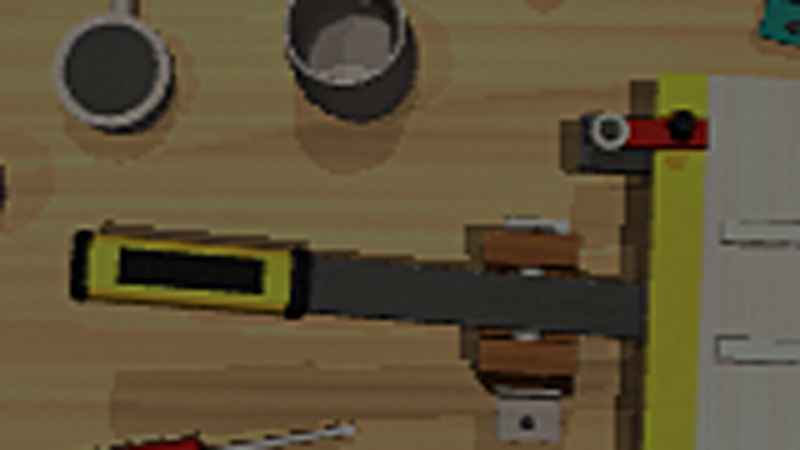

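The crop confirms the choice. The post's top is at crop (683,124), on the red strap, with the pivot at (608,130). The bar runs from its handle end at (75,265) through the brown block to the lid stripe, whose front edge goes from (655,75) to (643,450). Next I'll refine these points using both views.

Run:
```python
from h import *
C=lambda x,y:np.array([140+x/5-.4,140+y/5-.4])
eN=onz("top",C(658,75),.097);eF=onz("top",C(643,448),.097)
e=(eN-eF)/np.linalg.norm(eN-eF);print("edge",eN,eF,e)
print("piv",onz("top",C(608,130),.112),"post",onz("top",C(683,124),.137))
for nm,p,z in("end",(78,265),.165),("mid",(190,270),.16),("front",(300,283),.15),("barblk",(530,297),.11),("bartoe",(645,312),.095),("blkL",(530,247),.108),("blkR",(530,353),.108):print(nm,onz("top",C(*p),z))
# project guesses into scene for check
s=np.load("s.npy");cv2.imwrite("pics/sc.png",cv2.resize(s[160:230,220:350,::-1],(800,431),interpolation=2))
```

```text
edge [ 0.6585 -0.0359  0.097 ] [ 0.4359 -0.0274  0.097 ] [ 0.99927175 -0.03815728  0.        ]
piv [ 0.6209 -0.006   0.112 ] post [ 0.6186 -0.0487  0.137 ]
end [0.5289 0.2873 0.165 ]
mid [0.5274 0.2263 0.16  ]
front [0.5222 0.1664 0.15  ]
barblk [0.5217 0.0386 0.11  ]
bartoe [ 0.5157 -0.0285  0.095 ]
blkL [0.5515 0.039  0.108 ]
blkR [0.4893 0.0383 0.108 ]
```

View pics/sc.png

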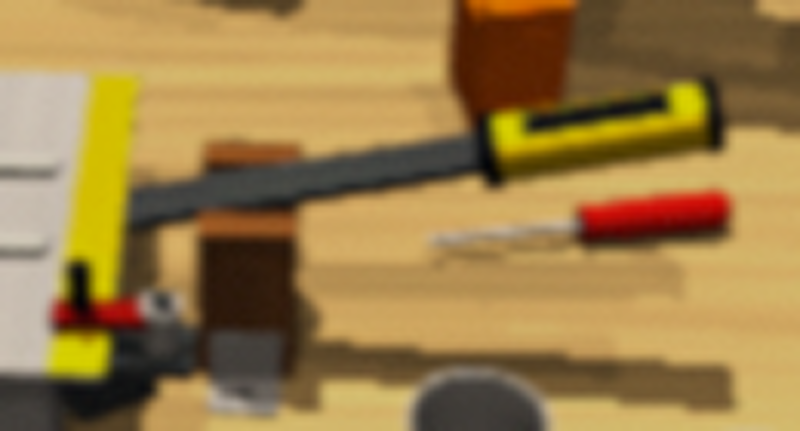

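The second view agrees: the red strap has its post over the stripe at crop (78,285), and the handle at (600,130) tilts upward. I'll shut the fingers and travel over.

move_arm(increments=[[-1,[-0.04,-0.035,0],-2],[-1,[-0.08,-0.07,0],-4],[-1,[-0.12,-0.105,0],-6],[-1,[-0.16,-0.14,0],-8],[-1,[-0.2,-0.175,0],-10],[-1,[-0.24,-0.21,0],-12],[-1,[-0.28,-0.245,0],-14],[-1,[-0.32,-0.28,0],-15]], newtons=10)

```text
clock: 1.1
tcp_pos: [0.4072, 0.2351, 0.2145]
tool_rot: [0.017, 1.0, 0.0, 0.0]
contact_force: [0.4, 0.0, 0.0]
opening: 0.0137
gripper_force: 0.0
```

```bash
cat >> h.py <<'E'
from scipy.spatial.transform import Rotation as Ro
def to(P):
    s=arm.observe();R=Ro.from_quat(s["tool_rot"]);print("t",s["clock"],"tcp",s["tcp_pos"].round(4),"F",s["contact_force"].round(2),"open",round(s["opening"],4))
    print("tooly",R.as_matrix()[:,1].round(3))
    for p in P:print(p,"->",R.inv().apply(np.array(p)-s["tcp_pos"]).round(4))
E
python3 -c "
from h import *
to([(.587,-.047,.214),(.587,-.047,.118)])"
```

```text
t 1.1 tcp [0.4072 0.2351 0.2145] F [0.38 0.   0.01] open 0.0137
tooly [0.033 0.999 0.   ]
(0.587, -0.047, 0.214) -> [-0.189  -0.276   0.0005]
(0.587, -0.047, 0.118) -> [-0.189  -0.276   0.0965]
```

move_arm(increments=[[-1,[-0.027,-0.04,0],0],[-1,[-0.054,-0.08,0],0],[-1,[-0.081,-0.12,0],0],[-1,[-0.108,-0.16,0],0],[-1,[-0.135,-0.2,0],0],[-1,[-0.165,-0.24,0],0],[-1,[-0.189,-0.276,0],0],[-1,[-0.189,-0.276,0.04],0]])

```text
clock: 2.1
tcp_pos: [0.5898, -0.0483, 0.1763]
tool_rot: [0.018, 1.0, -0.0, 0.003]
contact_force: [0.3, 1.1, -1.0]
opening: 0.0009
gripper_force: 0.0
```

Run:
```python
from h import *
a=arm.camera("top");b=arm.camera("scene")
im=np.hstack([cv2.resize(a[125:215,215:335,::-1],(400,300),interpolation=2),cv2.resize(b[140:230,190:310,::-1],(400,300),interpolation=2)])
cv2.imwrite("pics/d.png",im)
to([(.587,-.047,.118)])
```

```text
t 2.2 tcp [ 0.5834 -0.046   0.1707] F [-0.43 -0.47  0.17] open 0.0003
tooly [0.035 0.999 0.   ]
(0.587, -0.047, 0.118) -> [-0.004  -0.0009  0.0527]
```

View pics/d.png

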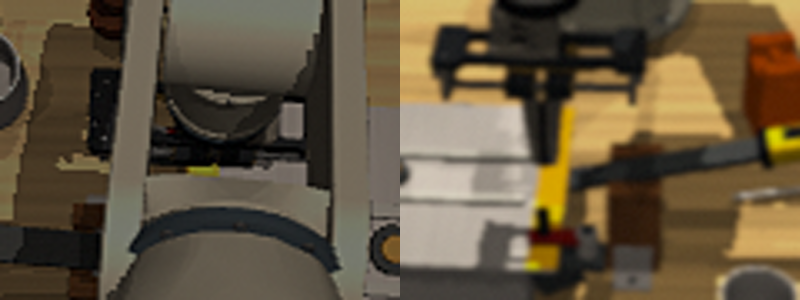

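The right-hand panel shows the shut fingers at (540,135), above the lid and on the robot side of the post at (543,215). That is the side I want to push from, so I'll go down.

move_arm(increments=[[-1,[0,0,0.015],0],[-1,[0,0,0.03],0],[-1,[0,0,0.043],0],[-1,[0,0,0.054],0],[-1,[0,0,0.054],0],[-1,[-0.004,0,0.054],0],[-1,[-0.008,0,0.054],0],[-1,[-0.012,0,0.054],0]])

```text
clock: 3.2
tcp_pos: [0.5988, -0.046, 0.121]
tool_rot: [0.017, 1.0, -0.0, 0.0]
contact_force: [0.6, 0.4, 0.7]
opening: 0.0007
gripper_force: 0.0
```

Run:
```python
from h import *
to([])
piv=np.array([.6209,-.006]);s=arm.observe()["tcp_pos"][:2]-piv
u=np.array([-.038,-.999]);X=np.array([.999,-.038]);x0,u0=s@X,s@u;print("X,u",x0.round(4),u0.round(4))
for th in np.arange(.1,1.61,.1):
    d=.007+.010*np.cos(th)+.018*np.sin(th);c,q=np.cos(th),np.sin(th)
    xx=.042*q-d*c;uu=.042*c+d*q;print(round(th,1),"tx",round(-(xx-x0),4),"ty",round(-(uu-u0),4))
```

```text
t 3.2 tcp [ 0.5988 -0.046   0.121 ] F [0.57 0.44 0.65] open 0.0007
tooly [ 0.034  0.999 -0.   ]
X,u -0.0205 0.0408
0.1 tx -0.0061 ty -0.0029
0.2 tx -0.0089 ty -0.0044
0.3 tx -0.012 ty -0.0058
0.4 tx -0.0155 ty -0.0069
0.5 tx -0.0192 ty -0.0078
0.6 tx -0.0233 ty -0.0082
0.7 tx -0.0275 ty -0.0082
0.8 tx -0.0319 ty -0.0077
0.9 tx -0.0364 ty -0.0067
1.0 tx -0.041 ty -0.0051
1.1 tx -0.0454 ty -0.0028
1.2 tx -0.0497 ty 0.0
1.3 tx -0.0538 ty 0.0035
1.4 tx -0.0574 ty 0.0076
1.5 tx -0.0606 ty 0.0122
1.6 tx -0.0632 ty 0.0173
```

Now I push along the arc in two calls, watching the force.

move_arm(increments=[[-1,[-0.006,-0.003,0],0],[-1,[-0.009,-0.0045,0],0],[-1,[-0.012,-0.006,0],0],[-1,[-0.0155,-0.007,0],0],[-1,[-0.019,-0.008,0],0],[-1,[-0.023,-0.008,0],0],[-1,[-0.0275,-0.008,0],0],[-1,[-0.032,-0.008,0],0]])

```text
clock: 4.2
tcp_pos: [0.6299, -0.055, 0.1204]
tool_rot: [0.017, 1.0, -0.0, -0.0]
contact_force: [-3.2, 0.9, -0.2]
opening: 0.0007
gripper_force: 1.2
```

move_arm(increments=[[-1,[-0.0045,0.001,0],0],[-1,[-0.009,0.0025,0],0],[-1,[-0.0135,0.005,0],0],[-1,[-0.018,0.008,0],0],[-1,[-0.022,0.0115,0],0],[-1,[-0.0255,0.0155,0],0],[-1,[-0.0285,0.02,0],0],[-1,[-0.031,0.025,0],0]])

```text
clock: 5.2
tcp_pos: [0.6618, -0.0307, 0.1205]
tool_rot: [0.017, 1.0, -0.0, -0.0]
contact_force: [-1.5, -1.8, -0.9]
opening: 0.0005
gripper_force: 0.8
```

Run:
```python
from h import *
a=arm.camera("top");b=arm.camera("scene")
im=np.hstack([cv2.resize(a[125:215,215:335,::-1],(400,300),interpolation=2),cv2.resize(b[140:230,190:310,::-1],(400,300),interpolation=2)])
cv2.imwrite("pics/e.png",im)
to([])
```

```text
t 5.3 tcp [ 0.6621 -0.0304  0.1206] F [-0.03 -1.1   0.16] open 0.0003
tooly [0.034 0.999 0.   ]
```

View pics/e.png

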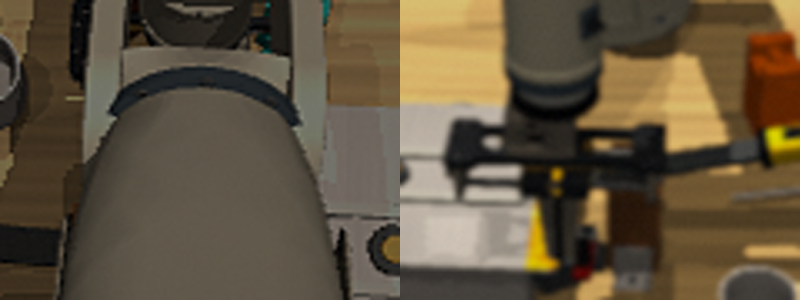

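The right-hand panel shows the strap now pointing towards the viewer at (585,260), with the post against the fingers. By geometry the clamp is at about 1.57 rad, so it is clear of the lid. I'll back off, rise and go to the handle.

move_arm(increments=[[-1,[0,-0.01,0],0],[-1,[0,-0.01,-0.04],0],[-1,[0,-0.01,-0.085],0],[-1,[0,-0.01,-0.11],0],[-1,[0.016,0.03,-0.11],10],[-1,[0.032,0.07,-0.11],20],[-1,[0.048,0.11,-0.11],30],[-1,[0.064,0.15,-0.11],40]])

```text
clock: 6.3
tcp_pos: [0.6025, 0.1216, 0.2308]
tool_rot: [0.361, 0.933, 0.0, 0.0]
contact_force: [0.8, -0.1, 0.2]
opening: 0.0007
gripper_force: 0.0
```

Run:
```python
from h import *
to([(.528,.24,.23)]);print(arm.observe()["qpos"].round(2))
```

```text
t 6.3 tcp [0.6025 0.1216 0.2308] F [ 0.83 -0.07  0.24] open 0.0007
tooly [0.673 0.739 0.001]
(0.528, 0.24, 0.23) -> [0.1348 0.0374 0.0008]
[ 0.2   0.32  1.64  0.    1.18 -0.64]
```

move_arm(increments=[[-1,[0.02,0.006,0],10],[-1,[0.05,0.014,0],20],[-1,[0.08,0.022,0],30],[-1,[0.11,0.03,0],40],[-1,[0.135,0.037,0],50],[-1,[0.135,0.037,0],50],[-1,[0.135,0.037,0],50],[-1,[0.135,0.037,0],50]])

```text
clock: 7.3
tcp_pos: [0.5278, 0.2379, 0.2306]
tool_rot: [0.719, 0.695, 0.0, 0.0]
contact_force: [0.9, 0.3, -0.9]
opening: 0.0005
gripper_force: 0.0
```

Run:
```python
from h import *
a=arm.camera("top");b=arm.camera("scene");w=arm.camera("wrist")
f=lambda i:cv2.resize(i,(400,300),interpolation=2)
cv2.imwrite("pics/f.png",np.vstack([np.hstack([f(a[125:245,130:290,::-1]),f(b[135:255,200:360,::-1])]),np.hstack([f(w[:,:,::-1]),f(w[192:,128:384,::-1])])]))
to([(.528,.24,.17)])
```

```text
t 7.45 tcp [0.5275 0.2382 0.2305] F [ 0.48 -0.48 -0.06] open 0.0007
tooly [ 0.999 -0.034  0.   ]
(0.528, 0.24, 0.17) -> [0.0019 0.0004 0.0605]
```

View pics/f.png

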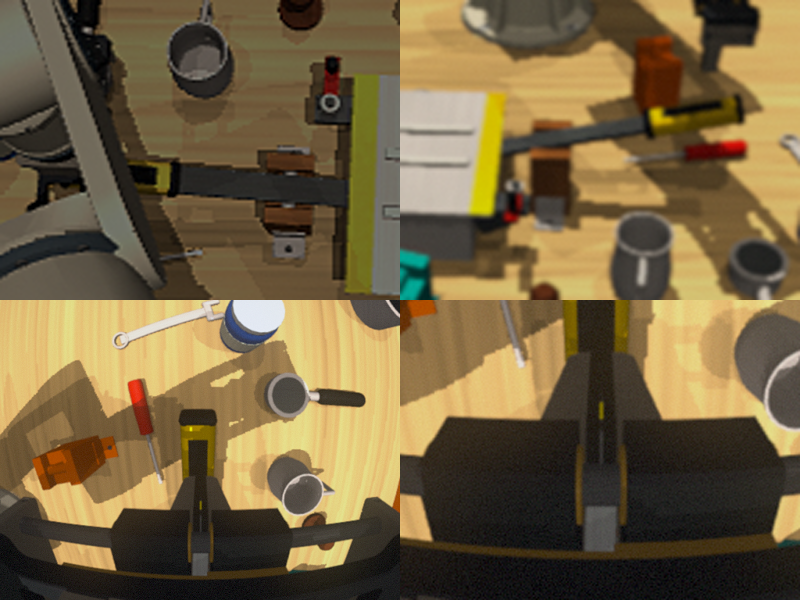

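The top-left panel shows the red strap at (331,75), turned right off the lid and pointing away from the bar. The wrist view shows the fingers centred over the yellow handle at (197,460). I'll descend to touch it.

move_arm(increments=[[-1,[0.002,0,0.015],0],[-1,[0.002,0,0.03],0],[-1,[0.002,0,0.043],0],[-1,[0.002,0,0.048],0],[-1,[0.002,0,0.052],0],[-1,[0.002,0,0.056],0],[-1,[0.002,0,0.06],0],[-1,[0.003,0,0.063],0]])

```text
clock: 8.45
tcp_pos: [0.5276, 0.2418, 0.1679]
tool_rot: [0.719, 0.695, 0.0, 0.0]
contact_force: [-1.3, -1.8, 4.7]
opening: 0.0004
gripper_force: 2.6
```

Contact at 4.7 N. Now I press steadily, following the handle's arc.

move_arm(increments=[[-1,[0.001,0,0.003],0],[-1,[0.002,0,0.006],0],[-1,[0.0025,0,0.009],0],[-1,[0.003,0,0.012],0],[-1,[0.004,0,0.015],0],[-1,[0.0045,0,0.018],0],[-1,[0.005,0,0.021],0],[-1,[0.0055,0,0.024],0]])

```text
clock: 9.45
tcp_pos: [0.528, 0.2479, 0.1441]
tool_rot: [0.719, 0.695, 0.001, 0.0]
contact_force: [-1.5, 1.3, 5.1]
opening: 0.0008
gripper_force: 2.7
```

move_arm(increments=[[-1,[0.0005,0,0.003],0],[-1,[0.001,0,0.006],0],[-1,[0.0015,0,0.009],0],[-1,[0.002,0,0.012],0],[-1,[0.0025,0,0.015],0],[-1,[0.003,0,0.018],0],[-1,[0.003,0,0.021],0],[-1,[0.003,0,0.024],0]])

```text
clock: 10.45
tcp_pos: [0.5284, 0.2512, 0.1206]
tool_rot: [0.719, 0.695, 0.001, 0.0]
contact_force: [-1.6, 1.6, 9.3]
opening: 0.0008
gripper_force: 4.6
```

Run:
```python
from h import *
a=arm.camera("top");b=arm.camera("scene");w=arm.camera("wrist")
f=lambda i:cv2.resize(i,(400,300),interpolation=2)
cv2.imwrite("pics/g.png",np.vstack([np.hstack([f(a[125:245,130:290,::-1]),f(b[135:255,200:360,::-1])]),np.hstack([f(w[:,:,::-1]),f(w[192:,128:384,::-1])])]))
to([])
```

```text
t 10.6 tcp [0.5284 0.2512 0.1206] F [-1.03  1.04  7.54] open 0.0006
tooly [ 0.999 -0.034  0.002]
```

View pics/g.png

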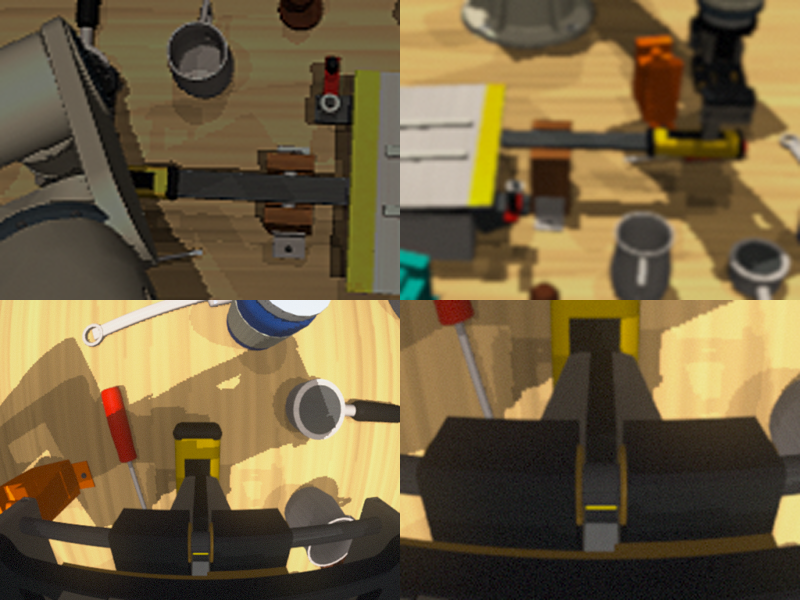

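The lid is rising: its stripe has moved up to (487,145) in the scene panel. The bar is seated between the block's cheeks and the fingers are centred on the handle. I'll keep going.

move_arm(increments=[[-1,[0.0005,0,0.003],0],[-1,[0.001,0,0.006],0],[-1,[0.001,0,0.009],0],[-1,[0.001,0,0.012],0],[-1,[0.001,0,0.015],0],[-1,[0.001,0,0.018],0],[-1,[0.001,0,0.021],0],[-1,[0.001,0,0.024],0]])

```text
clock: 11.6
tcp_pos: [0.5289, 0.2522, 0.0969]
tool_rot: [0.719, 0.695, 0.002, 0.0]
contact_force: [-0.6, 1.0, 10.2]
opening: 0.0003
gripper_force: 5.2
```

move_arm(increments=[[-1,[0,0,0.003],0],[-1,[-0.0005,0,0.006],0],[-1,[-0.001,0,0.009],0],[-1,[-0.001,0,0.012],0],[-1,[-0.0015,0,0.015],0],[-1,[-0.002,0,0.018],0],[-1,[-0.002,0,0.02],0],[-1,[-0.002,0,0.02],0]])

```text
clock: 12.6
tcp_pos: [0.5291, 0.2509, 0.0769]
tool_rot: [0.719, 0.695, 0.002, 0.0]
contact_force: [0.0, 4.0, 9.5]
opening: 0.0005
gripper_force: 4.9
```

Run:
```python
from h import *
a=arm.camera("top");b=arm.camera("scene")
f=lambda i:cv2.resize(i,(400,300),interpolation=2)
cv2.imwrite("pics/i.png",np.hstack([f(a[125:245,130:290,::-1]),f(b[135:255,200:360,::-1])]))
np.save("s2.npy",b)
to([])
def st(i):
    h=cv2.cvtColor(i,cv2.COLOR_RGB2HSV);m=cv2.inRange(h,(22,150,90),(34,255,255))
    n,l,s,c=cv2.connectedComponentsWithStats(m[:,:250]);k=1+s[1:,4].argmax();p=np.argwhere(l==k)
    return s[k],[p[p[:,0]==r][:,1].max() for r in range(s[k,1],s[k,1]+s[k,3],4)]
print(st(np.load("s.npy")),st(b))
hin=np.array([.547-.038*.245,-.032-.245]) # hinge near edge mid
for ang in (0,.08,.123,.15,.18):
  for t in (.12,-.12):
    e=np.array([.547,-.032])+t*np.array([.999,-.038]);g=e+.245*np.array([-.038,-.999])
    q=np.r_[g-.245*np.cos(ang)*np.array([-.038,-.999]),.097+.245*np.sin(ang)];print(ang,t,proj("scene",q))
```

```text
t 12.7 tcp [0.5291 0.2509 0.077 ] F [0.49 4.11 9.54] open 0.0008
tooly [ 0.999 -0.034  0.003]
(array([231, 172,  12,  36, 304], dtype=int32), [np.int64(242), np.int64(242), np.int64(241), np.int64(241), np.int64(241), np.int64(240), np.int64(240), np.int64(240), np.int64(239)]) (array([227, 164,  15,  49, 445], dtype=int32), [np.int64(241), np.int64(241), np.int64(240), np.int64(240), np.int64(239), np.int64(239), np.int64(238), np.int64(238), np.int64(238), np.int64(237), np.int64(237), np.int64(236), np.int64(235)])
0 0.12 [235.3 222. ]
0 -0.12 [241.1 176.1]
0.08 0.12 [234.9 217.4]
0.08 -0.12 [240.7 171.8]
0.123 0.12 [234.4 214.9]
0.123 -0.12 [240.4 169.4]
0.15 0.12 [234.1 213.3]
0.15 -0.12 [240.1 167.9]
0.18 0.12 [233.6 211.5]
0.18 -0.12 [239.7 166.2]
```

View pics/i.png

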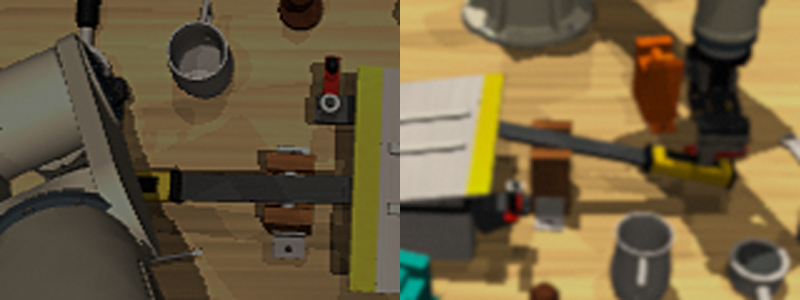

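The lid's stripe has risen about 8 px in the scene view, which is roughly 36 mm at the edge. I'll press a little further for margin, then hold.

move_arm(increments=[[-1,[0,0,0.002],0],[-1,[0.0005,0,0.004],0],[-1,[0.0005,0,0.006],0],[-1,[0.0005,0,0.008],0],[-1,[0.0005,0,0.008],0],[-1,[0.0005,0,0.008],0],[-1,[0.0005,0,0.008],0],[-1,[0.0005,0,0.008],0]])

```text
clock: 13.7
tcp_pos: [0.5288, 0.2502, 0.0687]
tool_rot: [0.719, 0.695, 0.001, 0.001]
contact_force: [0.9, -2.3, 10.8]
opening: 0.0007
gripper_force: 4.6
```

Run:
```python
from h import *
b=arm.camera("scene");h=cv2.cvtColor(b,cv2.COLOR_RGB2HSV);m=cv2.inRange(h,(22,150,90),(34,255,255))
n,l,s,c=cv2.connectedComponentsWithStats(m[:,:250]);print(s[1+s[1:,4].argmax()]);to([])
F=arm.observe()["contact_force"][2]
if F>5: print(arm.sign_off())
```

```text
[226 163  16  50 446]
t 13.75 tcp [0.5287 0.2501 0.0687] F [ 0.67 -1.65  9.97] open 0.0002
tooly [ 0.999 -0.034  0.002]
the job is handed in; nothing more can be done
None
```

The job is handed in: the clamp is swung right off the lid, and the fingers are holding the bar handle down at about 10 N with the lid's front edge up roughly 36–40 mm, estimated from the scene camera.

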